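# Stack an isolator on a spring slide and hold it out at the index

## Robot

A 6-joint arm with a two-finger parallel gripper is mounted at the origin on a cart in front of the work surface, level with it; the furniture and walls round the work are solid. World frame = base frame: x ahead of the robot, y to its left, z up, the work surface at z = 0. Lengths are in m, angles in rad, forces in N, time in s.
With the tool pointing down it reaches from about 0.3 to 1 m from the base axis. Payload 5.1 kg.
Tool frame: the origin (TCP) lies between the finger pads; the fingertips stand ctrl.tip_extent ahead of it and the grasp point (between the pads) lies 8 mm behind it (ctrl.tip_extent is the distance from the TCP to the fingertips, in m); z points along the fingers, y is the line along which they close (so a half turn about z gives the same grasp; the last joint's range is limited). The gripper opens to 95 mm and grips with 3 to 60 N. Pads are 20 mm wide; open, the fingers measure 119 mm over their backs; the gripper's body (75 mm by 180 mm) begins 59 mm behind the grasp point.
Start: joints at [-1.354, 0.124, 1.65, -0, 1.367, -0.083], TCP at [0.192, -0.621, 0.226] pointing down, gripper open.
Joint ranges: [-2.61, 2.61], [-1.02, 2.33], [0.03, 2.71], [-1.35, 4.49], [0.32, 2.68], [-2.91, 2.91]. Speed limits (rad/s): [2.57, 2.57, 3.14, 3.14, 3.14, 3.14].

## Interface

Orientations are given as a unit quaternion [x, y, z, w].
In Python, from bench import ctrl gives the robot as it stands. The module is installed in compiled form; this text tells all that it offers.
- The arm moves only by the tool arm_command, never from a script. Its argument "deltas" is a list of rows, each an object with "jaw": the gripper command: -1 is shut, 1 is fully open, values between are in proportion; "slide": the shift along the tool's x, y, z in units of 30 mm (1.0 is 30 mm), a list of three; "yaw": the turn about the tool's z in units of 6 degrees (1.0 is 6 degrees). A call has 1 to 12 rows; each row is the pose to reach, as a shift and turn from the pose commanded when the call began, along the tool's axes at that moment; what a row does not reach only later rows make up. A row lasts 1/12 s, in which the tool goes at most 41.7 mm and 7.16 degrees, less where a joint would pass 70% of its speed; a pose out of reach is approached as far as the arm can. A call with a gripper value outside its range is refused whole. The fingers move at their own pace and stop on an object; "grip_force" is the grip in N (left out, the last holds). Time passes only in rows, so rows that repeat a pose let the fingers close. It gives the time, the measured TCP pose, the force, the opening and the grip force at its end, in the units of the state.
- ctrl.observe(): the state, without advancing time (a new reading comes with each control period).
- ctrl.camera(name): name is "scene" or "top" or "wrist"; returns a dict with "image" (384x512x3 uint8, blue, green, red), "K" (3x3 intrinsics, pixels), "pose" (4x4, takes a point from camera to world coordinates). Camera axes: x right, y up, looking along -z (the intrinsics and any distortion apply to the point x, -y, -z); pixel columns grow to the right and rows downward; lengths in m; the calibration is good to about 2 mm. The wrist camera is an equidistant fisheye: a pixel r from the principal point sees the ray r / f radians off the axis. A picture is of the moment at which its call begins. There is no depth.
- ctrl.close_job(): hands the job in; it is judged then, once.
The state is a dict: "time_s": time; "joint_pos": joint angles; "qd": joint speeds; "joint_efforts": joint torques, N m; "ee_pos": TCP position; "orientation": TCP orientation; "wrist_force": force on the tool from outside, world axes, zero at the start; "moment": the same for the moment, N m; "grip_width": opening from 0.0 (shut) to 1.0 (fully open); "grip_force": force on a finger pad.
Only numpy, scipy, OpenCV 4.12 (cv2) and the standard library are available. Lean on these libraries where they do the work, as an engineer would, in place of code of your own. Each camera call takes 0.05 s, during which the arm holds its last target. There are 200 camera calls.

## Task

Stack the three loose round discs flat and centred on the plate of the spring-return slide: the largest at the bottom, the medium one on it, the smallest on top, and let go of them while the slide is still home. Then pull the slide out by its bar handle until its pointer is level with the line on the index clip, keeping the stack as it is, and finish while holding the slide there: it springs back if let go. Leave the other things on the bench where they lie.

Things in the scene. Friction and masses are not known exactly. Their poses are not given: they have to be found in the camera images.
- fixture: Base of the spring-return slide, an aluminium plate 220 x 116 x 8 mm with two low steel rails, fixed to the bench. Origin: centre of its underside on the bench. +x points along the rails away from the handle; the slide pulls out towards -x. y is across, z up. A solid shelf hangs 0.47 m above the bench behind the work, its front edge 0.66 m ahead of the robot; a 71 mm high vice stands at the left, x 0.43 to 0.55, y 0.18 to 0.26.
- slide (a joint): How far the slide is pulled out, in m: 0 home, grows as it is pulled towards the fixture's -x, stop at 0.075. A spring pulls it home: about 3.9 N at home plus 130 N per m of travel.
- plate_center (a point): Centre of the top face of the slide's flat aluminium plate (92 mm along x, 100 mm along y, 10 mm thick, top 38 mm above the bench), marked by an engraved circle 64 mm across. Axes as the fixture's; it moves with the slide.
- handle (a point): Middle of the slide's handle, a dark round bar 14 mm thick and 96 mm long along the fixture's y, 64 mm above the bench, 96 mm from the plate centre towards the fixture's -x. Two thin arms at 42 mm either side of its middle join it to the plate; between bar and plate are about 43 mm of free space, and below the bar 32 mm down to the rails. Axes as the fixture's; it moves with the slide.
- pointer (a point): Tip of the slide's thin dark pointer on the left (+y) edge of the plate, 64 mm from the plate centre along the fixture's y; it moves with the slide. Axes as the fixture's.
- index_clip: Grey upright block 22 x 20 mm, 37 mm high, fixed beside the left (+y) edge of the fixture, axes as the fixture's. Origin: centre of its underside.
- index_line (a point): The mark: near end of the dark line across the top of the index clip, 38 mm above the bench. The line runs along the fixture's y, the pointer's tip passes 2 mm from it. The pointer is level with the mark when both have the same x in the fixture's frame; this lies 30 to 55 mm of travel out.
- disc_large: Loose plain steel disc, 60 mm across, 16 mm thick, 0.18 to 0.33 kg. Origin: centre of its underside, z along its axis. It starts lying flat on the bench.
- disc_medium: Loose black rubber disc, 50 mm across, 16 mm thick, about 0.06 kg. Origin: centre of its underside, z along its axis. It starts lying flat on the bench.
- disc_small: Loose plain aluminium disc, 40 mm across, 16 mm thick, about 0.06 kg. Origin: centre of its underside, z along its axis. It starts lying flat on the bench.
- heatsink: Bystander: black finned heat sink, 28 x 34 x 22 mm, loose. Origin: centre of its underside.
- tweezers: Bystander: steel tweezers lying flat, 12 x 122 x 8 mm, long along y, loose. Origin: centre of the underside.
- hexkey_set: Bystander: red folding hex key set, 28 x 85 x 20 mm, long along y, loose. Origin: centre of its underside.
- solder_spool: Bystander: spool standing on its flange, 62 mm across, 45 mm high, loose. Origin: centre of its underside.
Not all that is in view belongs to the job. What is shaped like the index_clip but red is not meant.

How it is judged:
By the outcome, as a careful person would: the job done as asked, in the order asked, and still so for the second after the job is handed in, while the arm keeps its last pose, push and grip.
It also fails if it takes over 72 s, if anything falls off the work surface, if the arm or the gripper's body presses on something with over 40 N, if the wrist force passes 120 N, or if a joint passes its speed limit or range.

## Working session

There is one attempt and no reset: what is moved stays moved. The work goes in short steps, Python scripts to look and compute and a tool call to move; the robot and the scene stay as the last step left them, time stands still between calls to the robot, and variables do not carry over. Pictures are saved under pics/ and viewed, at most 10 in all, crops included, and the job is handed in when it is done.

Besides the shell and the picture viewer there is one more tool, called after "Request:" in YAML: its name, and indented under it one key for each argument. arm_command: Moves the arm, as the interface text tells. Its arguments: {"type":"object","properties":{"deltas":{"type":"array","items":{"type":"object","properties":{"jaw":{"type":"number"},"slide":{"type":"array","items":{"type":"number"}},"yaw":{"type":"number"}}}},"grip_force":{"type":"number"}},"required":["deltas"]}

```bash
mkdir -p pics
cat > h.py <<'E'
import numpy as np, cv2
from bench import ctrl
from scipy.spatial.transform import Rotation as R
def ray(c,u,v):
    K=c["K"];P=np.array(c["pose"]);return P[:3,3],P[:3,:3]@np.array([(u-K[0][2])/K[0][0],-(v-K[1][2])/K[1][1],-1])
def at(c,u,v,z):
    o,d=ray(c,u,v);return o+d*(z-o[2])/d[2]
def proj(c,p):
    P=np.array(c["pose"]);q=P[:3,:3].T@(np.array(p)-P[:3,3]);K=c["K"]
    return K[0][0]*q[0]/-q[2]+K[0][2],K[1][1]*-q[1]/-q[2]+K[1][2]
E
python3 - <<'E'
from h import *
s=ctrl.observe();print(s,ctrl.tip_extent)
print(R.from_quat(s["orientation"]).as_matrix().round(3))
for n in("scene","top"):
    c=ctrl.camera(n);np.savez(n,K=c["K"],pose=c["pose"],image=c["image"])
    print(n,c["K"],np.round(c["pose"],3),c.keys())
    cv2.imwrite(f"pics/{n}0.png",cv2.resize(c["image"],(800,600),interpolation=cv2.INTER_CUBIC))
E
```

```text
{'time_s': 0.0, 'joint_pos': array([-1.35357539e+00,  1.24501269e-01,  1.65164787e+00, -6.28370255e-06,
        1.36747070e+00, -8.26161098e-02]), 'qd': array([-0.00020493,  0.00196567, -0.0001258 ,  0.00099247, -0.00116523,
        0.00159399]), 'joint_efforts': array([ 1.11841744e-04, -4.17598414e+01, -3.59933567e+01,  7.74833327e-02,
        4.92250035e-02, -2.16144344e-04]), 'ee_pos': array([ 0.1918171 , -0.62042135,  0.22440494]), 'orientation': array([ 9.88782647e-01,  1.49358123e-01, -7.12351575e-05, -1.01108946e-03]), 'wrist_force': array([ 0.30177593,  0.36493338, -0.41793906]), 'moment': array([ 0.05559432, -0.0169984 ,  0.00412636]), 'grip_force': 0.0, 'grip_width': 0.9978988258326907} 0.011
[[ 0.955  0.295 -0.   ]
 [ 0.295 -0.955  0.002]
 [ 0.    -0.002 -1.   ]]
scene [[493.96228565   0.         260.72662413]
 [  0.         493.96228565 185.78741869]
 [  0.           0.           1.        ]] [[-0.699  0.391 -0.599 -0.134]
 [-0.715 -0.4    0.574  0.61 ]
 [-0.015  0.829  0.559  0.685]
 [ 0.     0.     0.     1.   ]] dict_keys(['image', 'K', 'pose'])
top [[431.97590418   0.         253.16219446]
 [  0.         431.97590418 193.46539383]
 [  0.           0.           1.        ]] [[-0.322  0.927 -0.192  0.285]
 [-0.947 -0.314  0.07   0.087]
 [ 0.004  0.205  0.979  1.247]
 [ 0.     0.     0.     1.   ]] dict_keys(['image', 'K', 'pose'])
```

View pics/top0.png

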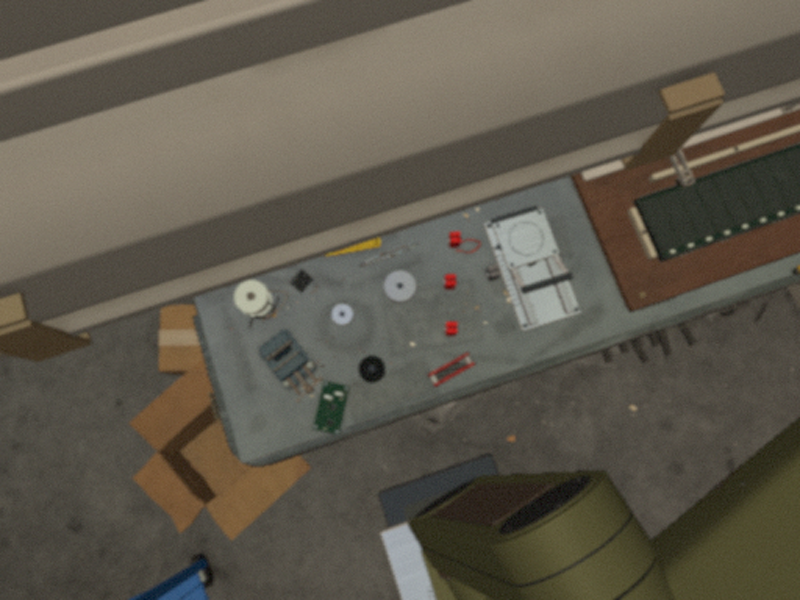

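View pics/scene0.png

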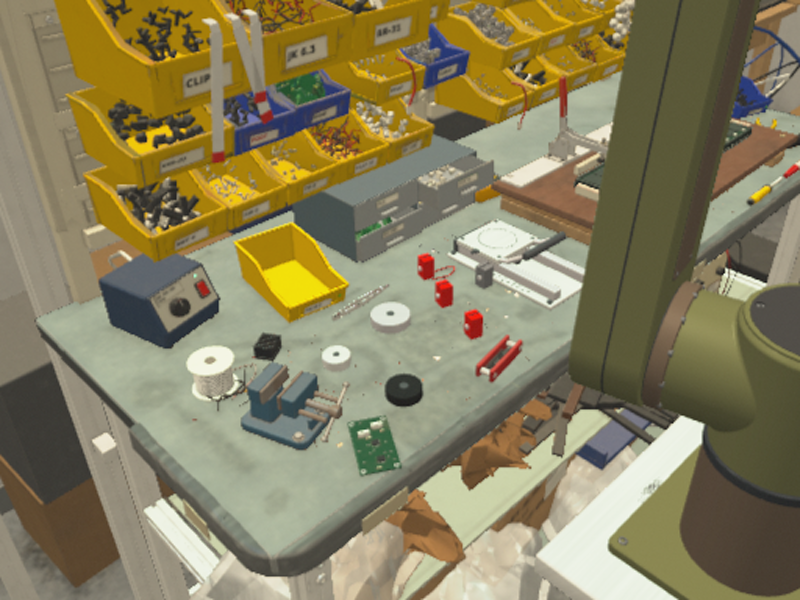

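Candidates in top0 (800-px): discs are large (400,286), small (342,314), medium black (371,369). Clips are grey (492,272), the one I want, and red decoys at (455,239), (450,281) and (451,328). The slide is around (530,265) with its bar at (547,282). Next is a close crop to check these.

Run:
```python
from h import *
c=np.load("top.npz")
cv2.imwrite("pics/top_crop.png",cv2.resize(c["image"][125:255,200:373],(800,601),interpolation=cv2.INTER_CUBIC)[:600])
for n,u,v,z in [("L",400,286,.016),("S",342,314,.016),("M",371,369,.016),("vice",283,355,.05),("platecirc",526,239,.038),("bar",547,282,.071),("clip",492,272,.037)]:
    print(n,at(c,u*.64,v*.64,z).round(4))
```

```text
L [ 0.5535 -0.018   0.016 ]
S [0.5376 0.1012 0.016 ]
M [0.4234 0.0824 0.016 ]
vice [0.4936 0.2231 0.05  ]
platecirc [ 0.5584 -0.2681  0.038 ]
bar [ 0.4639 -0.2652  0.071 ]
clip [ 0.5194 -0.1859  0.037 ]
```

View pics/top_crop.png

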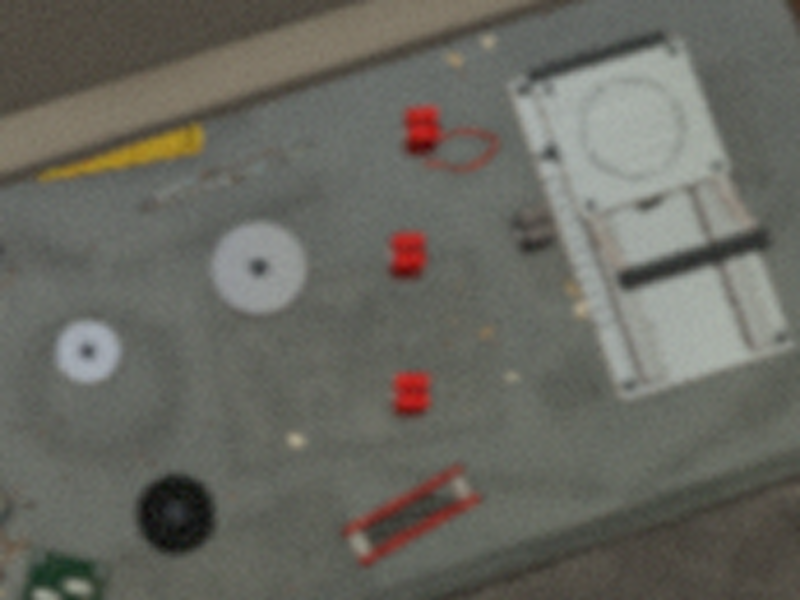

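The crop shows the large disc at (258,267), small (88,351) and medium (176,513). The plate circle is at (632,127) and the bar runs (622,278) to (768,236). The pointer is about (548,152) and the grey clip about (533,230).

```bash
cat >> h.py <<'E'
def shift(p,jaw=None):
    s=ctrl.observe();M=R.from_quat(s["orientation"]).as_matrix();print("slide units",(M.T@(np.array(p)-s["ee_pos"])/.03).round(2),"yaw",np.degrees(np.arctan2(M[1,0],M[0,0])).round(2))
E
python3 - <<'E'
from h import *
c=np.load("top.npz")
def f(n,u,v,z): p=at(c,200+u/4.624-.4,125+v/4.624-.4,z);print(n,p.round(4));return p
f("L",258,267,.016);f("S",88,351,.016);f("M",176,513,.016);p=f("circ",632,127,.038)
a=f("bl",622,278,.068);b=f("br",768,236,.068);d=a-b;print((a+b)/2,np.linalg.norm(d),"fixture yaw",np.degrees(np.arctan2(-d[0],d[1])))
for n,u,v,z in[("c1",513,85,.008),("c2",672,38,.008),("c3",626,397,.008),("c4",793,345,.008),("ptr",548,152,.038),("clip",533,230,.038)]:f(n,u,v,z)
shift([.5535,-.018,.2])
E
```

```text
L [ 0.5561 -0.017   0.016 ]
S [0.5391 0.1015 0.016 ]
M [0.4248 0.0813 0.016 ]
circ [ 0.5613 -0.268   0.038 ]
bl [ 0.4673 -0.2192  0.068 ]
br [ 0.4632 -0.3128  0.068 ]
[ 0.46527226 -0.26601841  0.068     ] 0.093712310151892 fixture yaw -2.4832307702110534
c1 [ 0.6196 -0.2138  0.008 ]
c2 [ 0.6164 -0.3234  0.008 ]
c3 [ 0.4041 -0.2097  0.008 ]
c4 [ 0.4012 -0.3217  0.008 ]
ptr [ 0.563 -0.212  0.038]
clip [ 0.5185 -0.1854  0.038 ]
slide units [ 17.45 -15.63   0.85] yaw 17.18
```

Request:
arm_command:
  deltas:
    - {"jaw": 1, "slide": [17.5, -15.6, 2.15], "yaw": 2.86}
    - {"jaw": 1, "slide": [17.5, -15.6, 2.15], "yaw": 2.86}
    - {"jaw": 1, "slide": [17.5, -15.6, 2.15], "yaw": 2.86}
    - {"jaw": 1, "slide": [17.5, -15.6, 2.15], "yaw": 2.86}
    - {"jaw": 1, "slide": [17.5, -15.6, 2.15], "yaw": 2.86}
    - {"jaw": 1, "slide": [17.5, -15.6, 2.15], "yaw": 2.86}
    - {"jaw": 1, "slide": [17.5, -15.6, 2.15], "yaw": 2.86}
    - {"jaw": 1, "slide": [17.5, -15.6, 2.15], "yaw": 2.86}
    - {"jaw": 1, "slide": [17.5, -15.6, 2.15], "yaw": 2.86}
    - {"jaw": 1, "slide": [17.5, -15.6, 2.15], "yaw": 2.86}
    - {"jaw": 1, "slide": [17.5, -15.6, 2.15], "yaw": 2.86}
    - {"jaw": 1, "slide": [17.5, -15.6, 2.15], "yaw": 2.86}
  grip_force: 30

```text
time_s: 1.1
ee_pos: [0.4495, -0.1926, 0.1796]
orientation: [1.0, 0.0, -0.0, 0.0]
wrist_force: [0.0, -0.2, 0.2]
grip_width: 0.997
grip_force: 0.0
```

Run:
```python
from h import *
shift([.556,-.017,.16])
```

```text
slide units [ 3.55 -5.85  0.65] yaw 0.01
```

Request:
arm_command:
  deltas:
    - {"jaw": 1, "slide": [3.55, -5.85, 0.65], "yaw": 0}
    - {"jaw": 1, "slide": [3.55, -5.85, 0.65], "yaw": 0}
    - {"jaw": 1, "slide": [3.55, -5.85, 0.65], "yaw": 0}
    - {"jaw": 1, "slide": [3.55, -5.85, 0.65], "yaw": 0}
    - {"jaw": 1, "slide": [3.55, -5.85, 0.65], "yaw": 0}
    - {"jaw": 1, "slide": [3.55, -5.85, 0.65], "yaw": 0}
    - {"jaw": 1, "slide": [3.55, -5.85, 0.65], "yaw": 0}
    - {"jaw": 1, "slide": [3.55, -5.85, 0.65], "yaw": 0}
    - {"jaw": 1, "slide": [3.55, -5.85, 0.65], "yaw": 0}

```text
time_s: 1.85
ee_pos: [0.5551, -0.0201, 0.1603]
orientation: [1.0, -0.0, -0.0, 0.0]
wrist_force: [0.2, 0.2, 0.3]
grip_width: 1.002
grip_force: 0.0
```

```bash
cat >> h.py <<'E'
def fray(c,u,v):
    K=c["K"];P=np.array(c["pose"]);x=(u-K[0][2])/K[0][0];y=(v-K[1][2])/K[1][1];r=np.hypot(x,y)+1e-12
    return P[:3,3],P[:3,:3]@np.array([x/r*np.sin(r),-y/r*np.sin(r),-np.cos(r)])
def fat(c,u,v,z):
    o,d=fray(c,u,v);return o+d*(z-o[2])/d[2]
def rect(c,x0,x1,y0,y1,z,n,s=2000):
    "orthophoto of plane z; columns = -y (right is -y), rows = -x (up is +x); s px per m"
    K=c["K"];P=np.array(c["pose"])
    X,Y=np.meshgrid(x1-np.arange(int((x1-x0)*s))/s, y1-np.arange(int((y1-y0)*s))/s,indexing="ij")
    q=(np.stack([X,Y,np.full_like(X,z)],-1)-P[:3,3])@P[:3,:3];th=np.arctan2(np.hypot(q[...,0],q[...,1]),-q[...,2]);h=np.hypot(q[...,0],q[...,1])+1e-12
    im=cv2.remap(c["image"],(K[0][0]*th*q[...,0]/h+K[0][2]).astype("f4"),(-K[1][1]*th*q[...,1]/h+K[1][2]).astype("f4"),cv2.INTER_CUBIC)
    cv2.imwrite(n,im);return im
E
python3 - <<'E'
from h import *
s=ctrl.observe();print(s["ee_pos"])
c=ctrl.camera("wrist");print(c["K"],np.round(c["pose"],3));np.savez("w1",K=c["K"],pose=c["pose"],image=c["image"])
o=rect(c,.4,.66,-.19,.16,.016,"pics/w1o.png",1500)
cv2.imwrite("pics/w1.png",np.vstack([c["image"][:, :512],cv2.resize(o,(512,int(o.shape[0]*512/o.shape[1])))])[:760])
im=np.vstack([cv2.resize(c["image"],(400,300)),cv2.resize(o,(400,297))]);print(o.shape)
cv2.imwrite("pics/w1.png",cv2.hconcat([c["image"][:380],cv2.resize(o,(288,380))]) if 0 else im)
E
```

```text
[ 0.55509742 -0.02013342  0.16033279]
[[297.31863964   0.         255.94403578]
 [  0.         297.31863964 189.3191006 ]
 [  0.           0.           1.        ]] [[-0.002  0.954  0.299  0.641]
 [-1.    -0.002 -0.    -0.02 ]
 [ 0.    -0.299  0.954  0.32 ]
 [ 0.     0.     0.     1.   ]]
(390, 525, 3)
```

View pics/w1.png

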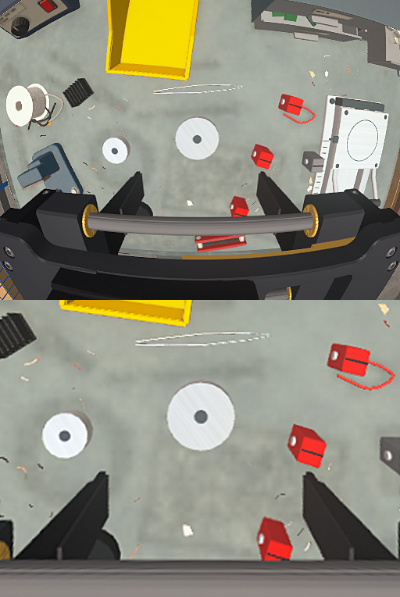

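The wrist view shows the large disc at ortho (200,416), small at (65,436), and the red clips and tweezers clear of it. The plate is visible at top right. Next I refine with a circle fit.

```bash
cat >> h.py <<'E'
def circ(c,x,y,z,dia,w=.06,s=2000,frac=.06):
    o=rect(c,x-w,x+w,y-w,y+w,z,"/tmp/o.png",s);g=cv2.GaussianBlur(cv2.cvtColor(o,cv2.COLOR_BGR2GRAY),(5,5),0)
    r=dia/2*s;h=cv2.HoughCircles(g,cv2.HOUGH_GRADIENT_ALT,1,20,param1=150,param2=.6,minRadius=int(r*(1-frac)),maxRadius=int(r*(1+frac)))
    return None if h is None else [(round(x+w-v/s,4),round(y+w-u/s,4),round(2*q/s,4)) for u,v,q in h[0]]
E
python3 - <<'E'
from h import *
c=np.load("w1.npz");c={k:c[k] for k in c}
print(circ(c,.557,-.016,.016,.06),circ(c,.539,.1015,.016,.04),circ(c,.5613,-.268,.038,.064,.045,frac=.08))
E
```

```text
[(np.float32(0.5595), np.float32(-0.015), np.float32(0.0599))] [(np.float32(0.542), np.float32(0.103), np.float32(0.0394))] [(np.float32(0.5633), np.float32(-0.2675), np.float32(0.0643))]
```

Run:
```python
from h import *
print(ctrl.observe()["ee_pos"],ctrl.observe()["qd"].round(3));shift([.5595,-.015,.05]);shift([.5595,-.015,.0125])
```

```text
[ 0.55511243 -0.02034745  0.16048221] [-0.007 -0.003 -0.003  0.001 -0.002 -0.001]
slide units [ 0.15 -0.18  3.68] yaw -0.09
slide units [ 0.15 -0.18  4.93] yaw -0.09
```

Request:
arm_command:
  deltas:
    - {"jaw": 1, "slide": [0.15, -0.18, 1.2], "yaw": 0}
    - {"jaw": 1, "slide": [0.15, -0.18, 2.4], "yaw": 0}
    - {"jaw": 1, "slide": [0.15, -0.18, 3.5], "yaw": 0}
    - {"jaw": 1, "slide": [0.15, -0.18, 4.2], "yaw": 0}
    - {"jaw": 1, "slide": [0.15, -0.18, 4.7], "yaw": 0}
    - {"jaw": 1, "slide": [0.15, -0.18, 4.92], "yaw": 0}
    - {"jaw": 1, "slide": [0.15, -0.18, 4.92], "yaw": 0}
    - {"jaw": 1, "slide": [0.15, -0.18, 4.92], "yaw": 0}
    - {"jaw": 1, "slide": [0.15, -0.18, 4.92], "yaw": 0}

```text
time_s: 2.65
ee_pos: [0.5607, -0.0147, 0.0139]
orientation: [1.0, -0.001, 0.001, 0.0]
wrist_force: [0.3, 0.5, -0.3]
grip_width: 0.999
grip_force: 0.0
```

Request:
arm_command:
  deltas:
    - {"jaw": -1, "slide": [0, 0, 0], "yaw": 0}
    - {"jaw": -1, "slide": [0, 0, 0], "yaw": 0}
    - {"jaw": -1, "slide": [0, 0, 0], "yaw": 0}
    - {"jaw": -1, "slide": [0, 0, 0], "yaw": 0}
    - {"jaw": -1, "slide": [0, 0, 0], "yaw": 0}
    - {"jaw": -1, "slide": [0, 0, 0], "yaw": 0}
    - {"jaw": -1, "slide": [0, 0, 0], "yaw": 0}
    - {"jaw": -1, "slide": [0, 0, 0], "yaw": 0}
  grip_force: 30

```text
time_s: 3.32
ee_pos: [0.5602, -0.0139, 0.013]
orientation: [1.0, 0.0, 0.0, 0.0]
wrist_force: [0.3, -1.6, 0.4]
grip_width: 0.624
grip_force: 30.0
```

Run:
```python
from h import *
print(ctrl.observe()["ee_pos"],ctrl.observe()["grip_width"]*95);shift([.5633,-.2675,.15])
```

```text
[ 0.5601711  -0.01390249  0.01295353] 59.23327892619438
slide units [ 0.1   8.46 -4.56] yaw 0.03
```

Request:
arm_command:
  deltas:
    - {"jaw": -1, "slide": [0, 0, -0.5], "yaw": 0}
    - {"jaw": -1, "slide": [0, 0, -1.5], "yaw": 0}
    - {"jaw": -1, "slide": [0, 0.3, -2.7], "yaw": 0}
    - {"jaw": -1, "slide": [0.05, 1.3, -3.8], "yaw": 0}
    - {"jaw": -1, "slide": [0.1, 2.6, -4.5], "yaw": 0}
    - {"jaw": -1, "slide": [0.1, 3.8, -4.5], "yaw": 0}
    - {"jaw": -1, "slide": [0.1, 5, -4.5], "yaw": 0}
    - {"jaw": -1, "slide": [0.1, 5.8, -4.5], "yaw": 0}
    - {"jaw": -1, "slide": [0.1, 6.2, -4.5], "yaw": 0}
    - {"jaw": -1, "slide": [0.1, 6.2, -4.5], "yaw": 0}
    - {"jaw": -1, "slide": [0.1, 6.2, -4.5], "yaw": 0}
    - {"jaw": -1, "slide": [0.1, 6.2, -4.5], "yaw": 0}

```text
time_s: 4.32
ee_pos: [0.5629, -0.1985, 0.1471]
orientation: [1.0, 0.001, -0.001, -0.001]
wrist_force: [-0.6, -0.2, -2.1]
grip_width: 0.625
grip_force: 30.0
```

Run:
```python
from h import *
c=ctrl.camera("wrist");s=ctrl.observe();p=s["ee_pos"];print(p,s["grip_width"],s["qd"].round(2))
for pc in (.55,.5633):print(circ(c,pc,-.2675,.038,.064,.045,frac=.08))
print("disc held, underside z~",p[2]-.0125,circ(c,p[0],p[1],p[2]-.0125+.016,.06,.05,frac=.1))
o=rect(c,.38,.64,-.36,-.14,.038,"pics/w2o.png",2300);print(o.shape)
shift([.5633,-.2675,.06])
```

```text
[ 0.56298458 -0.19827167  0.1472727 ] 0.6243919508855146 [ 0.01 -0.   -0.   -0.01 -0.   -0.  ]
[(np.float32(0.5635), np.float32(-0.266), np.float32(0.0642))]
[(np.float32(0.5638), np.float32(-0.266), np.float32(0.0642))]
disc held, underside z~ 0.13477269573706555 [(np.float64(0.5615), np.float64(-0.1993), np.float32(0.0593))]
(598, 505, 3)
slide units [0.01 2.31 2.91] yaw 0.09
```

View pics/w2o.png

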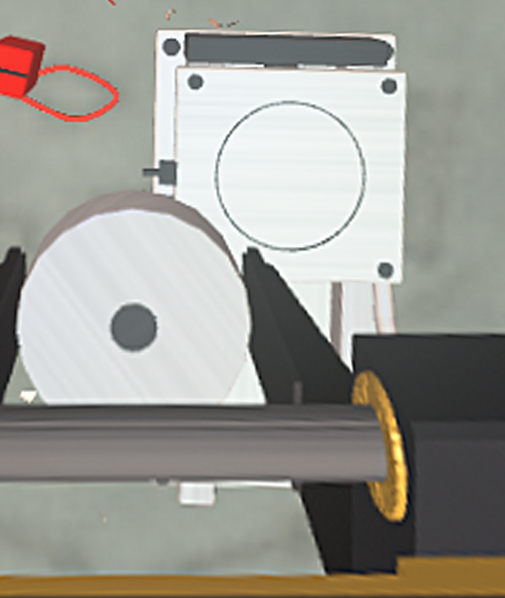

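The picture shows the plate circle at (290,175), the held disc flat between the pads, and the pointer tip at (143,172). From the offsets I now place the large disc.

Request:
arm_command:
  deltas:
    - {"jaw": -1, "slide": [0.05, 0.8, 0], "yaw": 0}
    - {"jaw": -1, "slide": [0.05, 1.7, 0.3], "yaw": 0}
    - {"jaw": -1, "slide": [0.05, 2.23, 1], "yaw": 0}
    - {"jaw": -1, "slide": [0.05, 2.23, 1.9], "yaw": 0}
    - {"jaw": -1, "slide": [0.05, 2.23, 2.6], "yaw": 0}
    - {"jaw": -1, "slide": [0.05, 2.23, 3], "yaw": 0}
    - {"jaw": -1, "slide": [0.05, 2.23, 3.1], "yaw": 0}
    - {"jaw": -1, "slide": [0.05, 2.23, 3.15], "yaw": 0}
    - {"jaw": -1, "slide": [0.05, 2.23, 3.19], "yaw": 0}
    - {"jaw": -1, "slide": [0.05, 2.23, 3.19], "yaw": 0}
    - {"jaw": -1, "slide": [0.05, 2.23, 3.19], "yaw": 0}

```text
time_s: 5.28
ee_pos: [0.5658, -0.267, 0.0539]
orientation: [1.0, 0.0, 0.001, 0.001]
wrist_force: [0.3, -0.2, -3.0]
grip_width: 0.624
grip_force: 30.0
```

Run:
```python
from h import *
c=ctrl.camera("wrist");c=ctrl.camera("wrist");s=ctrl.observe();print(s["ee_pos"],s["wrist_force"],s["qd"].round(2))
```

```text
[ 0.56548629 -0.26700918  0.05357658] [-1.05360717  0.12773551 -2.43296236] [-0.  0.  0. -0. -0. -0.]
```

Request:
arm_command:
  deltas:
    - {"jaw": -1, "slide": [-0.03, -0.06, 0.0], "yaw": 0}
    - {"jaw": -1, "slide": [-0.03, -0.06, 0.03], "yaw": 0}
    - {"jaw": -1, "slide": [-0.03, -0.06, 0.06], "yaw": 0}
    - {"jaw": -1, "slide": [-0.03, -0.06, 0.07], "yaw": 0}
    - {"jaw": -1, "slide": [-0.03, -0.06, 0.07], "yaw": 0}

```text
time_s: 5.8
ee_pos: [0.5639, -0.2649, 0.0509]
orientation: [1.0, 0.0, -0.0, -0.0]
wrist_force: [-2.5, 2.5, 4.5]
grip_width: 0.621
grip_force: 30.0
```

Request:
arm_command:
  deltas:
    - {"jaw": -0.1, "slide": [0, 0, 0], "yaw": 0}
    - {"jaw": 0.4, "slide": [0, 0, 0], "yaw": 0}
    - {"jaw": 0.7, "slide": [0, 0, 0], "yaw": 0}
    - {"jaw": 0.8, "slide": [0, 0, 0], "yaw": 0}
    - {"jaw": 0.8, "slide": [0, 0, -0.3], "yaw": 0}
    - {"jaw": 0.8, "slide": [0, 0, -1.2], "yaw": 0}
    - {"jaw": 0.8, "slide": [0, 0, -2.2], "yaw": 0}
    - {"jaw": 0.8, "slide": [0, 0, -3.2], "yaw": 0}
    - {"jaw": 0.8, "slide": [0, 0, -3.2], "yaw": 0}
    - {"jaw": 0.8, "slide": [0, 0, -3.2], "yaw": 0}

```text
time_s: 6.63
ee_pos: [0.5655, -0.2659, 0.1497]
orientation: [1.0, 0.0, 0.003, 0.002]
wrist_force: [0.1, 0.6, -0.7]
grip_width: 0.9
grip_force: 0.0
```

Run:
```python
from h import *
c=ctrl.camera("wrist");s=ctrl.observe();p=s["ee_pos"];print(p,s["grip_width"])
print(circ(c,.5635,-.266,.054,.06,.045),circ(c,.5635,-.266,.038,.064,.045,frac=.03))
rect(c,.5,.64,-.34,-.19,.038,"pics/w3o.png",3500)
shift([.53,.0813,.16])
```

```text
[ 0.56425425 -0.26514852  0.14726975] 0.9006957121168794
[(np.float32(0.5695), np.float32(-0.267), np.float32(0.059))] None
slide units [ -1.14 -11.55  -0.44] yaw 0.02
```

View pics/w3o.png

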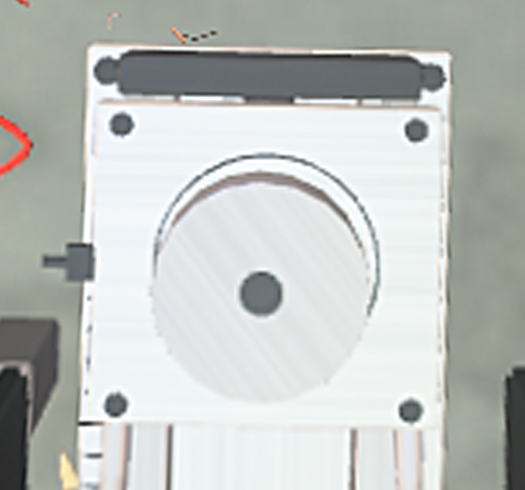

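The engraved circle is centred at about (266,265) and the disc looks 2–3 mm off toward -x. The arm was still settling, so I measure again now that it is static.

Run:
```python
from h import *
c=ctrl.camera("wrist");c=ctrl.camera("wrist");np.savez("w4",**c)
print(ctrl.observe()["ee_pos"])
s=5000
o=rect(c,.52,.62,-.32,-.21,.038,"/tmp/a.png",s);g=cv2.cvtColor(o,cv2.COLOR_BGR2GRAY)
# sample radially from guessed centre for dark ring & wall
cx,cy=.5642,-.266
for a in range(-90,91,15):
    t=np.radians(a);r=np.arange(.022,.038,.0004);x=cx+r*np.cos(t);y=cy+r*np.sin(t)
    v=cv2.remap(g,((-.21-y)*s).astype("f4")[None],((.62-x)*s).astype("f4")[None],1)[0].astype(int)
    print(a,*v)
for sc in (1,):
  for z,d in((.054,.06),(.038,.06),(.038,.064),(.054,.01)): print(z,d,circ(c,.563,-.266,z,d,.045,s=4000,frac=.035 if d>.02 else .3))
```

```text
[ 0.56294856 -0.26440675  0.1445979 ]
-90 228 227 226 226 227 228 229 229 230 231 231 231 231 231 230 224 218 219 229 240 254 255 236 196 173 178 199 219 237 249 248 244 244 243 242 242 242 242 242 242
-75 230 230 230 229 228 228 228 229 231 234 239 231 199 168 172 204 236 248 246 249 255 248 214 173 153 170 201 226 241 247 244 242 241 241 241 240 240 240 240 241
-60 229 228 227 227 229 233 240 239 216 176 133 118 149 205 245 253 252 249 246 248 252 244 207 153 128 166 227 254 253 248 247 246 245 245 245 245 245 245 244 243
-45 228 229 231 236 242 236 214 181 139 111 111 145 200 236 247 247 243 241 242 248 255 252 221 172 147 170 219 243 246 242 239 238 238 238 239 240 241 242 243 244
-30 234 239 236 221 194 156 135 127 119 112 130 179 228 251 252 243 240 240 242 248 255 250 207 144 129 180 238 255 254 244 241 241 241 241 241 243 244 245 245 243
-15 236 233 222 203 174 154 137 136 137 126 117 143 196 245 255 252 248 248 249 255 255 229 176 128 122 160 208 241 254 252 245 242 241 241 241 242 243 243 243 242
0 236 238 229 215 190 169 150 143 145 134 122 139 182 229 251 250 251 248 246 
[... 602 characters left out ...]
5 225 225 225 227 230 230 222 198 165 138 134 160 209 251 255 247 201 144 127 165 220 249 251 247 245 244 244 243 243 244 244 245 245
75 229 229 229 229 228 227 227 226 227 228 229 230 231 232 232 233 237 234 216 194 195 216 225 200 169 164 190 224 243 249 251 247 244 243 243 242 242 242 243 243
90 230 228 228 228 228 228 228 228 228 229 230 230 229 229 228 228 226 226 226 226 228 237 240 216 180 165 184 217 236 246 251 248 245 244 244 244 244 244 244 244
0.054 0.06 [(np.float32(0.5687), np.float32(-0.2652), np.float32(0.0598))]
0.038 0.06 None
0.038 0.064 [(np.float32(0.5637), np.float32(-0.2663), np.float32(0.0636))]
0.054 0.01 [(np.float32(0.5618), np.float32(-0.265), np.float32(0.0107))]
```

The disc sits about 2.6 mm toward -x and 1.4 mm toward +y, so I regrip it and correct.

Request:
arm_command:
  deltas:
    - {"jaw": 0.8, "slide": [0, 0, 1.2], "yaw": 0}
    - {"jaw": 0.8, "slide": [0, 0, 2.2], "yaw": 0}
    - {"jaw": 0.8, "slide": [0, 0, 2.9], "yaw": 0}
    - {"jaw": 0.8, "slide": [0, 0, 3.17], "yaw": 0}
    - {"jaw": 0.8, "slide": [0, 0, 3.17], "yaw": 0}
    - {"jaw": 0.8, "slide": [0, 0, 3.17], "yaw": 0}
    - {"jaw": -1, "slide": [0, 0, 3.17], "yaw": 0}
    - {"jaw": -1, "slide": [0, 0, 3.17], "yaw": 0}
    - {"jaw": -1, "slide": [0, 0, 3.17], "yaw": 0}
    - {"jaw": -1, "slide": [0, 0, 3.17], "yaw": 0}
    - {"jaw": -1, "slide": [0, 0, 3.17], "yaw": 0}
    - {"jaw": -1, "slide": [0, 0, 3.17], "yaw": 0}

```text
time_s: 7.78
ee_pos: [0.5637, -0.2648, 0.0508]
orientation: [1.0, 0.0, -0.0, -0.0]
wrist_force: [-0.2, -0.5, -1.1]
grip_width: 0.627
grip_force: 30.0
```

Request:
arm_command:
  deltas:
    - {"jaw": -1, "slide": [0, 0, -0.08], "yaw": 0}
    - {"jaw": -1, "slide": [0, 0, -0.15], "yaw": 0}
    - {"jaw": -1, "slide": [0.05, 0.02, -0.15], "yaw": 0}
    - {"jaw": -1, "slide": [0.09, 0.04, -0.15], "yaw": 0}
    - {"jaw": -1, "slide": [0.09, 0.04, -0.15], "yaw": 0}
    - {"jaw": -1, "slide": [0.09, 0.04, -0.15], "yaw": 0}
    - {"jaw": -1, "slide": [0.09, 0.04, -0.15], "yaw": 0}

```text
time_s: 8.37
ee_pos: [0.5664, -0.266, 0.0553]
orientation: [1.0, 0.0, -0.0, -0.0]
wrist_force: [0.6, -0.1, -2.2]
grip_width: 0.627
grip_force: 30.0
```

Request:
arm_command:
  deltas:
    - {"jaw": -1, "slide": [0, 0, 0.05], "yaw": 0}
    - {"jaw": -1, "slide": [0, 0, 0.1], "yaw": 0}
    - {"jaw": -1, "slide": [0, 0, 0.14], "yaw": 0}
    - {"jaw": -1, "slide": [0, 0, 0.15], "yaw": 0}
    - {"jaw": -1, "slide": [0, 0, 0.15], "yaw": 0}
    - {"jaw": 0.27, "slide": [0, 0, 0.15], "yaw": 0}
    - {"jaw": 0.5, "slide": [0, 0, 0.15], "yaw": 0}
    - {"jaw": 0.7, "slide": [0, 0, 0.15], "yaw": 0}
    - {"jaw": 0.8, "slide": [0, 0, 0.15], "yaw": 0}

```text
time_s: 9.12
ee_pos: [0.5669, -0.2663, 0.0516]
orientation: [1.0, 0.0, 0.0, 0.0]
wrist_force: [0.3, -0.1, 0.6]
grip_width: 0.792
grip_force: 0.0
```

Request:
arm_command:
  deltas:
    - {"jaw": 0.8, "slide": [0, 0, -0.3], "yaw": 0}
    - {"jaw": 0.8, "slide": [0, 0, -1.2], "yaw": 0}
    - {"jaw": 0.8, "slide": [0, 0, -2.2], "yaw": 0}
    - {"jaw": 0.8, "slide": [0, 0, -3.2], "yaw": 0}
    - {"jaw": 0.8, "slide": [0, 0, -3.2], "yaw": 0}
    - {"jaw": 0.8, "slide": [0, 0, -3.2], "yaw": 0}
    - {"jaw": 0.8, "slide": [0, 0, -3.2], "yaw": 0}
    - {"jaw": 0.8, "slide": [0, 0, -3.2], "yaw": 0}

```text
time_s: 9.78
ee_pos: [0.5656, -0.2656, 0.1455]
orientation: [1.0, 0.0, -0.001, -0.001]
wrist_force: [-0.1, 0.2, -0.6]
grip_width: 0.895
grip_force: 0.0
```

```bash
cat >> h.py <<'E'
from scipy.optimize import least_squares
def edge(c,x,y,z,r0,span=(-75,76),wd=.006,sign=None,rng=None):
    """fit circle on plane z: strongest radial edge (sign +1 dark->light outward, -1 opposite) near radius r0"""
    s=5000;w=r0+.02;o=rect(c,x-w,x+w,y-w,y+w,z,"/tmp/a.png",s);g=cv2.GaussianBlur(cv2.cvtColor(o,cv2.COLOR_BGR2GRAY),(5,5),0).astype("f4")
    pts=[]
    for a in range(*span,5):
        t=np.radians(a);r=np.arange(r0-wd,r0+wd,.0002);X=x+r*np.cos(t);Y=y+r*np.sin(t)
        v=cv2.remap(g,((y+w-Y)*s).astype("f4")[None],((x+w-X)*s).astype("f4")[None],1)[0]
        d=np.gradient(v)*(sign or 1);k=np.argmax(d);pts.append((X[k],Y[k]))
    p=np.array(pts);f=least_squares(lambda q:np.hypot(p[:,0]-q[0],p[:,1]-q[1])-r0,[x,y],loss="soft_l1",f_scale=.0005)
    return f.x.round(4),np.median(abs(f.fun)).round(5)
E
python3 - <<'E'
from h import *
c=ctrl.camera("wrist");c=ctrl.camera("wrist");np.savez("w5",**c);o={k:v for k,v in np.load("w4.npz").items()}
print(ctrl.observe()["ee_pos"])
for k in(o,c):
  print("ring",circ(k,.563,-.266,.038,.064,.045,s=4000,frac=.035),"bottom",edge(k,.563,-.265,.038,.03,(-60,61),.005,1),"hole",circ(k,.563,-.266,.054,.01,.045,s=4000,frac=.3))
shift([.425,.0813,.1447])
E
```

```text
[ 0.56554605 -0.2655327   0.1451432 ]
ring [(np.float32(0.5637), np.float32(-0.2663), np.float32(0.0636))] bottom (array([ 0.5663, -0.2662]), np.float64(0.00061)) hole [(np.float32(0.5618), np.float32(-0.265), np.float32(0.0107))]
ring [(np.float32(0.562), np.float32(-0.2658), np.float32(0.0637))] bottom (array([ 0.5654, -0.2646]), np.float64(0.00068)) hole [(np.float32(0.5647), np.float32(-0.2658), np.float32(0.011))]
slide units [ -4.68 -11.56   0.05] yaw 0.01
```

Run:
```python
from h import *
c={k:v for k,v in np.load("w5.npz").items()}
rect(c,.52,.61,-.315,-.22,.038,"pics/w5o.png",6000)
```

```text
(no output)
```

View pics/w5o.png

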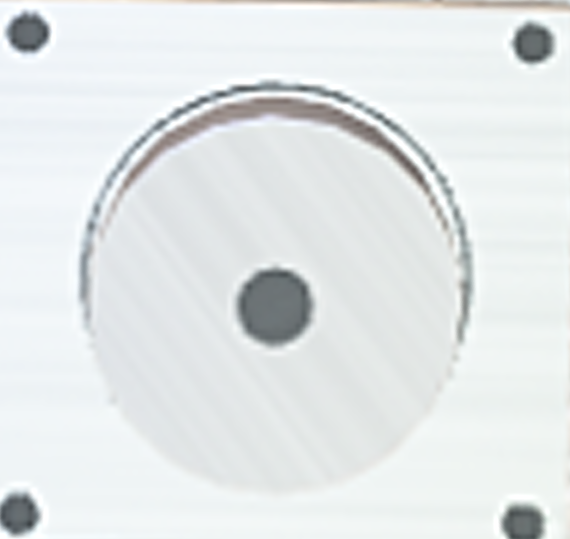

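Now centred: the gap between ring and disc is even at about 2 mm (ring top at row 85, disc edge at row 97). On to the medium disc.

Request:
arm_command:
  deltas:
    - {"jaw": 1, "slide": [-4.7, -11.6, 0], "yaw": 0}
    - {"jaw": 1, "slide": [-4.7, -11.6, 0], "yaw": 0}
    - {"jaw": 1, "slide": [-4.7, -11.6, 0], "yaw": 0}
    - {"jaw": 1, "slide": [-4.7, -11.6, 0], "yaw": 0}
    - {"jaw": 1, "slide": [-4.7, -11.6, 0], "yaw": 0}
    - {"jaw": 1, "slide": [-4.7, -11.6, 0], "yaw": 0}
    - {"jaw": 1, "slide": [-4.7, -11.6, 0], "yaw": 0}
    - {"jaw": 1, "slide": [-4.7, -11.6, 0], "yaw": 0}
    - {"jaw": 1, "slide": [-4.7, -11.6, 0], "yaw": 0}
    - {"jaw": 1, "slide": [-4.7, -11.6, 0], "yaw": 0}
    - {"jaw": 1, "slide": [-4.7, -11.6, 0], "yaw": 0}
    - {"jaw": 1, "slide": [-4.7, -11.6, 0], "yaw": 0}

```text
time_s: 10.88
ee_pos: [0.4252, 0.0818, 0.1464]
orientation: [1.0, 0.001, -0.0, 0.0]
wrist_force: [-0.9, 0.1, 0.3]
grip_width: 1.002
grip_force: 0.0
```

Run:
```python
from h import *
for i in range(4): c=ctrl.camera("wrist")
np.savez("w6",**c);print(ctrl.observe()["ee_pos"])
for d,f in((.05,.06),(.01,.4)):print(circ(c,.425,.082,.016,d,.05,s=4000,frac=f))
print(circ(c,.539,.1015,.016,.04),circ(c,.539,.1015,.016,.01,.03,4000,.4))
rect(c,.36,.6,0,.2,.016,"pics/w6o.png",2200)
shift([.425,.0813,.0125])
```

```text
[0.42580789 0.08069564 0.1467826 ]
[(np.float32(0.427), np.float32(0.0837), np.float32(0.0495))]
[(np.float32(0.4265), np.float32(0.083), np.float32(0.0122))]
[(np.float32(0.5425), np.float32(0.1035), np.float32(0.0395))] [(np.float32(0.5415), np.float32(0.104), np.float32(0.0089))]
slide units [-0.02 -0.02  4.48] yaw -0.12
```

View pics/w6o.png

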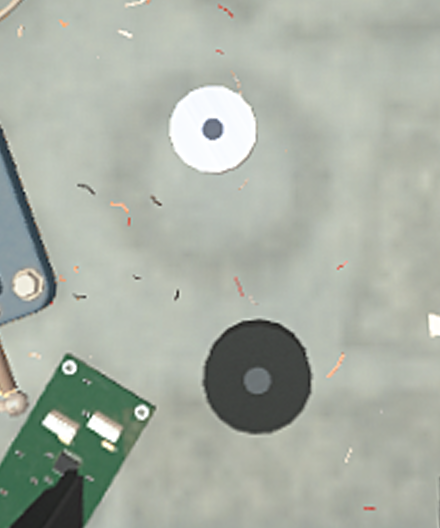

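Request:
arm_command:
  deltas:
    - {"jaw": 0.42, "slide": [0.06, -0.1, 0.5], "yaw": 0}
    - {"jaw": 0.42, "slide": [0.06, -0.1, 1.5], "yaw": 0}
    - {"jaw": 0.42, "slide": [0.06, -0.1, 2.5], "yaw": 0}
    - {"jaw": 0.42, "slide": [0.06, -0.1, 3.3], "yaw": 0}
    - {"jaw": 0.42, "slide": [0.06, -0.1, 4], "yaw": 0}
    - {"jaw": 0.42, "slide": [0.06, -0.1, 4.3], "yaw": 0}
    - {"jaw": 0.42, "slide": [0.06, -0.1, 4.47], "yaw": 0}
    - {"jaw": 0.42, "slide": [0.06, -0.1, 4.47], "yaw": 0}
    - {"jaw": 0.42, "slide": [0.06, -0.1, 4.47], "yaw": 0}
    - {"jaw": 0.42, "slide": [0.06, -0.1, 4.47], "yaw": 0}

```text
time_s: 11.92
ee_pos: [0.4286, 0.0848, 0.0142]
orientation: [1.0, -0.0, 0.001, -0.0]
wrist_force: [0.1, -0.1, 0.8]
grip_width: 0.709
grip_force: 0.0
```

Request:
arm_command:
  deltas:
    - {"jaw": -1, "slide": [0, 0, 0], "yaw": 0}
    - {"jaw": -1, "slide": [0, 0, 0], "yaw": 0}
    - {"jaw": -1, "slide": [0, 0, 0], "yaw": 0}
    - {"jaw": -1, "slide": [0, 0, 0], "yaw": 0}
    - {"jaw": -1, "slide": [0, 0, 0], "yaw": 0}
    - {"jaw": -1, "slide": [0, 0, 0], "yaw": 0}
  grip_force: 12

```text
time_s: 12.42
ee_pos: [0.4276, 0.0849, 0.0134]
orientation: [1.0, 0.0, 0.0, 0.0]
wrist_force: [-0.4, -0.2, 3.6]
grip_width: 0.522
grip_force: 12.0
```

Run:
```python
from h import *
s=ctrl.observe();print(s["ee_pos"],s["grip_width"]*95,s["wrist_force"]);shift([.5665,-.2662,.12])
```

```text
[0.42759202 0.08489405 0.01340441] 49.560429079302644 [-0.3837136  -0.21025982  3.56212635]
slide units [ 4.63 11.71 -3.55] yaw 0.03
```

Request:
arm_command:
  deltas:
    - {"jaw": -1, "slide": [0, 0, -0.5], "yaw": 0}
    - {"jaw": -1, "slide": [0, 0, -1.5], "yaw": 0}
    - {"jaw": -1, "slide": [0.2, 0.5, -2.6], "yaw": 0}
    - {"jaw": -1, "slide": [0.6, 1.5, -3.5], "yaw": 0}
    - {"jaw": -1, "slide": [1, 2.5, -4], "yaw": 0}
    - {"jaw": -1, "slide": [1.4, 3.6, -4], "yaw": 0}
    - {"jaw": -1, "slide": [1.9, 4.8, -4], "yaw": 0}
    - {"jaw": -1, "slide": [2.4, 6, -4], "yaw": 0}
    - {"jaw": -1, "slide": [2.9, 7.2, -4], "yaw": 0}
    - {"jaw": -1, "slide": [3.4, 8.4, -4], "yaw": 0}
    - {"jaw": -1, "slide": [3.8, 9.6, -4], "yaw": 0}
    - {"jaw": -1, "slide": [4.2, 10.6, -4], "yaw": 0}

```text
time_s: 13.42
ee_pos: [0.5534, -0.2354, 0.1321]
orientation: [1.0, -0.0, -0.0, -0.0]
wrist_force: [0.5, -0.0, 0.1]
grip_width: 0.521
grip_force: 12.0
```

Request:
arm_command:
  deltas:
    - {"jaw": -1, "slide": [0.3, 0.8, 0], "yaw": 0}
    - {"jaw": -1, "slide": [0.43, 1.11, 0], "yaw": 0}
    - {"jaw": -1, "slide": [0.43, 1.11, 0.5], "yaw": 0}
    - {"jaw": -1, "slide": [0.43, 1.11, 1], "yaw": 0}
    - {"jaw": -1, "slide": [0.43, 1.11, 1.3], "yaw": 0}
    - {"jaw": -1, "slide": [0.43, 1.11, 1.3], "yaw": 0}
    - {"jaw": -1, "slide": [0.43, 1.11, 1.3], "yaw": 0}
    - {"jaw": -1, "slide": [0.43, 1.11, 1.3], "yaw": 0}

```text
time_s: 14.08
ee_pos: [0.5665, -0.266, 0.0946]
orientation: [1.0, 0.0, 0.0, 0.0]
wrist_force: [-0.7, 0.6, -1.0]
grip_width: 0.522
grip_force: 12.0
```

Run:
```python
from h import *
for i in range(2): c=ctrl.camera("wrist")
np.savez("w7",**c);s=ctrl.observe();print(s["ee_pos"],s["qd"].round(2),s["wrist_force"]);p=s["ee_pos"]
print("held hole",circ(c,p[0],p[1],p[2]+.003,.011,.03,4000,.4),"large", circ(c,.5647,-.2658,.054,.06,.045,4000,.05))
shift([.5665,-.2662,.0685])
```

```text
[ 0.56690117 -0.26641279  0.09519648] [-0. -0. -0.  0. -0. -0.] [-0.04464329 -0.62405288 -0.42516318]
held hole [(np.float64(0.5484), np.float64(-0.2887), np.float32(0.0105)), (np.float64(0.5667), np.float64(-0.2657), np.float32(0.0121))] large [(np.float32(0.5694), np.float32(-0.2668), np.float32(0.0594))]
slide units [-0.01 -0.01  0.89] yaw 0.04
```

Request:
arm_command:
  deltas:
    - {"jaw": -1, "slide": [0, 0, 0.3], "yaw": 0}
    - {"jaw": -1, "slide": [0, 0, 0.6], "yaw": 0}
    - {"jaw": -1, "slide": [0, 0, 0.8], "yaw": 0}
    - {"jaw": -1, "slide": [0, 0, 0.87], "yaw": 0}
    - {"jaw": -1, "slide": [0, 0, 0.9], "yaw": 0}
    - {"jaw": -1, "slide": [0, 0, 0.92], "yaw": 0}
    - {"jaw": -1, "slide": [0, 0, 0.92], "yaw": 0}
    - {"jaw": -1, "slide": [0, 0, 0.92], "yaw": 0}

```text
time_s: 14.85
ee_pos: [0.5658, -0.2661, 0.067]
orientation: [1.0, 0.0, -0.001, -0.0]
wrist_force: [-4.3, 3.2, 6.1]
grip_width: 0.521
grip_force: 12.0
```

Request:
arm_command:
  deltas:
    - {"jaw": -1, "slide": [0, 0, -0.03], "yaw": 0}
    - {"jaw": 0.1, "slide": [0, 0, -0.03], "yaw": 0}
    - {"jaw": 0.3, "slide": [0, 0, -0.03], "yaw": 0}
    - {"jaw": 0.5, "slide": [0, 0, -0.03], "yaw": 0}
    - {"jaw": 0.6, "slide": [0, 0, -0.03], "yaw": 0}
    - {"jaw": 0.6, "slide": [0, 0, -0.4], "yaw": 0}
    - {"jaw": 0.6, "slide": [0, 0, -1.3], "yaw": 0}
    - {"jaw": 0.6, "slide": [0, 0, -2.6], "yaw": 0}
    - {"jaw": 0.6, "slide": [0, 0, -2.6], "yaw": 0}
    - {"jaw": 0.6, "slide": [0, 0, -2.6], "yaw": 0}
    - {"jaw": 0.6, "slide": [0, 0, -2.6], "yaw": 0}

```text
time_s: 15.77
ee_pos: [0.5664, -0.2665, 0.1452]
orientation: [1.0, 0.0, 0.001, 0.0]
wrist_force: [0.3, 0.1, 0.3]
grip_width: 0.807
grip_force: 0.0
```

Run:
```python
from h import *
for i in range(3): c=ctrl.camera("wrist")
np.savez("w8",**c);s=ctrl.observe();print(s["ee_pos"])
print("M hole",circ(c,.5657,-.2662,.070,.011,.03,4000,.4),"M rim",circ(c,.5657,-.2662,.070,.05,.045,4000,.05),"L rim", circ(c,.5647,-.2658,.054,.06,.045,4000,.05))
rect(c,.51,.61,-.32,-.215,.054,"pics/w8o.png",5000)
shift([.541,.104,.145])
```

```text
[ 0.56527728 -0.26583456  0.1426484 ]
M hole [(np.float32(0.5657), np.float32(-0.2665), np.float32(0.012))] M rim [(np.float32(0.5682), np.float32(-0.2657), np.float32(0.0498)), (np.float32(0.5772), np.float32(-0.2662), np.float32(0.0504))] L rim [(np.float32(0.569), np.float32(-0.2663), np.float32(0.0599))]
slide units [ -0.81 -12.33  -0.06] yaw 0.02
```

View pics/w8o.png

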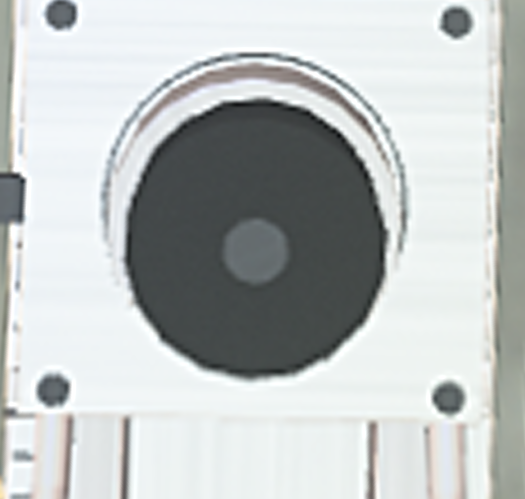

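The medium disc is within about 1 mm of centre on the large one (gap on the +x side 4 mm against 5 mm ideal, sides even). Now the small disc.

Request:
arm_command:
  deltas:
    - {"jaw": 0.6, "slide": [-0.76, -12.3, 0], "yaw": 0}
    - {"jaw": 0.6, "slide": [-0.76, -12.3, 0], "yaw": 0}
    - {"jaw": 0.6, "slide": [-0.76, -12.3, 0], "yaw": 0}
    - {"jaw": 0.6, "slide": [-0.76, -12.3, 0], "yaw": 0}
    - {"jaw": 0.6, "slide": [-0.76, -12.3, 0], "yaw": 0}
    - {"jaw": 0.6, "slide": [-0.76, -12.3, 0], "yaw": 0}
    - {"jaw": 0.6, "slide": [-0.76, -12.3, 0], "yaw": 0}
    - {"jaw": 0.4, "slide": [-0.76, -12.3, 0], "yaw": 0}
    - {"jaw": 0.4, "slide": [-0.76, -12.3, 0], "yaw": 0}
    - {"jaw": 0.4, "slide": [-0.76, -12.3, 0], "yaw": 0}
    - {"jaw": 0.4, "slide": [-0.76, -12.3, 0], "yaw": 0}
    - {"jaw": 0.4, "slide": [-0.76, -12.3, 0], "yaw": 0}

```text
time_s: 16.92
ee_pos: [0.5427, 0.1023, 0.1433]
orientation: [1.0, 0.0, -0.001, 0.0]
wrist_force: [-0.5, -0.7, 0.7]
grip_width: 0.706
grip_force: 0.0
```

Run:
```python
from h import *
for i in range(4): c=ctrl.camera("wrist")
np.savez("w9",**c);s=ctrl.observe();print(s["ee_pos"])
print(circ(c,.542,.1035,.016,.04),circ(c,.542,.1035,.016,.009,.03,4000,.4))
shift([.5427,.1045,.016])
```

```text
[0.54336629 0.10125736 0.14400899]
[(np.float32(0.5415), np.float32(0.1045), np.float32(0.0393))] [(np.float32(0.5418), np.float32(0.1035), np.float32(0.009))]
slide units [-0.02 -0.11  4.27] yaw -0.11
```

Request:
arm_command:
  deltas:
    - {"jaw": 0.4, "slide": [-0.02, -0.1, 1], "yaw": 0}
    - {"jaw": 0.4, "slide": [-0.02, -0.1, 2], "yaw": 0}
    - {"jaw": 0.4, "slide": [-0.02, -0.1, 3], "yaw": 0}
    - {"jaw": 0.4, "slide": [-0.02, -0.1, 3.7], "yaw": 0}
    - {"jaw": 0.4, "slide": [-0.02, -0.1, 4.1], "yaw": 0}
    - {"jaw": 0.4, "slide": [-0.02, -0.1, 4.27], "yaw": 0}
    - {"jaw": 0.4, "slide": [-0.02, -0.1, 4.27], "yaw": 0}
    - {"jaw": 0.4, "slide": [-0.02, -0.1, 4.27], "yaw": 0}
    - {"jaw": 0.4, "slide": [-0.02, -0.1, 4.27], "yaw": 0}

```text
time_s: 17.87
ee_pos: [0.5443, 0.1056, 0.0181]
orientation: [1.0, -0.0, 0.002, -0.0]
wrist_force: [-0.0, -1.0, 0.2]
grip_width: 0.699
grip_force: 0.0
```

Request:
arm_command:
  deltas:
    - {"jaw": -1, "slide": [0, 0, 0], "yaw": 0}
    - {"jaw": -1, "slide": [0, 0, 0], "yaw": 0}
    - {"jaw": -1, "slide": [0, 0, 0], "yaw": 0}
    - {"jaw": -1, "slide": [0, 0, 0], "yaw": 0}
    - {"jaw": -1, "slide": [0, 0, 0], "yaw": 0}
    - {"jaw": -1, "slide": [0, 0, 0], "yaw": 0}
    - {"jaw": -1, "slide": [0, 0, 0], "yaw": 0}
  grip_force: 12

```text
time_s: 18.45
ee_pos: [0.5429, 0.1056, 0.0165]
orientation: [1.0, 0.0, 0.0, 0.0]
wrist_force: [-0.2, -1.0, 2.9]
grip_width: 0.418
grip_force: 12.0
```

Run:
```python
from h import *
s=ctrl.observe();print(s["ee_pos"],s["grip_width"]*95,s["wrist_force"]);shift([.5655,-.2664,.12])
```

```text
[0.54286383 0.10560251 0.01650344] 39.709451637412776 [-0.17225056 -0.95613044  2.87265812]
slide units [ 0.75 12.4  -3.45] yaw 0.02
```

Request:
arm_command:
  deltas:
    - {"jaw": -1, "slide": [0, 0, -0.5], "yaw": 0}
    - {"jaw": -1, "slide": [0, 0, -1.5], "yaw": 0}
    - {"jaw": -1, "slide": [0, 0.5, -2.6], "yaw": 0}
    - {"jaw": -1, "slide": [0.1, 1.5, -3.5], "yaw": 0}
    - {"jaw": -1, "slide": [0.2, 2.6, -4], "yaw": 0}
    - {"jaw": -1, "slide": [0.3, 3.8, -4], "yaw": 0}
    - {"jaw": -1, "slide": [0.4, 5, -4], "yaw": 0}
    - {"jaw": -1, "slide": [0.5, 6.3, -4], "yaw": 0}
    - {"jaw": -1, "slide": [0.6, 7.6, -4], "yaw": 0}
    - {"jaw": -1, "slide": [0.7, 8.9, -4], "yaw": 0}
    - {"jaw": -1, "slide": [0.75, 10.2, -4], "yaw": 0}
    - {"jaw": -1, "slide": [0.75, 11.4, -4], "yaw": 0}

```text
time_s: 19.45
ee_pos: [0.565, -0.2384, 0.1358]
orientation: [1.0, -0.0, -0.0, -0.0]
wrist_force: [0.2, 0.1, -0.3]
grip_width: 0.42
grip_force: 12.0
```

Request:
arm_command:
  deltas:
    - {"jaw": -1, "slide": [0, 0.7, 0], "yaw": 0}
    - {"jaw": -1, "slide": [0, 1, 0], "yaw": 0}
    - {"jaw": -1, "slide": [0, 1, 0.3], "yaw": 0}
    - {"jaw": -1, "slide": [0, 1, 0.6], "yaw": 0}
    - {"jaw": -1, "slide": [0, 1, 0.8], "yaw": 0}
    - {"jaw": -1, "slide": [0, 1, 0.8], "yaw": 0}
    - {"jaw": -1, "slide": [0, 1, 0.8], "yaw": 0}
    - {"jaw": -1, "slide": [0, 1, 0.8], "yaw": 0}
    - {"jaw": -1, "slide": [0, 1, 0.8], "yaw": 0}

```text
time_s: 20.2
ee_pos: [0.5657, -0.2658, 0.1127]
orientation: [1.0, 0.001, 0.0, 0.0]
wrist_force: [-0.1, 0.2, -0.5]
grip_width: 0.416
grip_force: 12.0
```

Run:
```python
from h import *
c=ctrl.camera("wrist");c=ctrl.camera("wrist");s=ctrl.observe();print(s["ee_pos"],s["wrist_force"],s["grip_width"]);shift([.5655,-.2664,.087])
```

```text
[ 0.56572267 -0.26617556  0.11285536] [ 0.10320095 -1.05679674 -0.41377608] 0.4153223860441425
slide units [-0.01  0.01  0.86] yaw 0.05
```

Request:
arm_command:
  deltas:
    - {"jaw": -1, "slide": [0, 0, 0.3], "yaw": 0}
    - {"jaw": -1, "slide": [0, 0, 0.6], "yaw": 0}
    - {"jaw": -1, "slide": [0, 0, 0.76], "yaw": 0}
    - {"jaw": -1, "slide": [0, 0, 0.82], "yaw": 0}
    - {"jaw": -1, "slide": [0, 0, 0.86], "yaw": 0}
    - {"jaw": -1, "slide": [0, 0, 0.87], "yaw": 0}
    - {"jaw": -1, "slide": [0, 0, 0.87], "yaw": 0}
    - {"jaw": -1, "slide": [0, 0, 0.87], "yaw": 0}

```text
time_s: 20.97
ee_pos: [0.5653, -0.2664, 0.0863]
orientation: [1.0, 0.0, 0.0, -0.0]
wrist_force: [-1.3, 0.2, 4.0]
grip_width: 0.416
grip_force: 12.0
```

Request:
arm_command:
  deltas:
    - {"jaw": -1, "slide": [0, 0, -0.03], "yaw": 0}
    - {"jaw": -0.1, "slide": [0, 0, -0.03], "yaw": 0}
    - {"jaw": 0.1, "slide": [0, 0, -0.03], "yaw": 0}
    - {"jaw": 0.3, "slide": [0, 0, -0.03], "yaw": 0}
    - {"jaw": 0.4, "slide": [0, 0, -0.03], "yaw": 0}
    - {"jaw": 0.4, "slide": [0, 0, -0.4], "yaw": 0}
    - {"jaw": 0.4, "slide": [0, 0, -1.2], "yaw": 0}
    - {"jaw": 0.4, "slide": [0, 0, -2], "yaw": 0}
    - {"jaw": 0.4, "slide": [0, 0, -2], "yaw": 0}
    - {"jaw": 0.4, "slide": [0, 0, -2], "yaw": 0}
    - {"jaw": 0.4, "slide": [0, 0, -2], "yaw": 0}

```text
time_s: 21.88
ee_pos: [0.5651, -0.2663, 0.1461]
orientation: [1.0, 0.0, -0.0, 0.0]
wrist_force: [0.6, -0.4, -0.2]
grip_width: 0.698
grip_force: 0.0
```

Run:
```python
from h import *
for i in range(3): c=ctrl.camera("wrist")
np.savez("w10",**c);s=ctrl.observe();print(s["ee_pos"])
print("S hole",circ(c,.5657,-.2662,.086,.009,.03,4000,.4),"rim",circ(c,.5657,-.2662,.086,.04,.045,4000,.05))
a=rect(c,.52,.61,-.315,-.22,.07,"/tmp/a.png",4000);b=rect(c,.40,.6,-.3,-.16,.038,"/tmp/b.png",1800)
b=cv2.copyMakeBorder(b,0,max(0,a.shape[0]-b.shape[0]),0,0,0);cv2.imwrite("pics/w10.png",cv2.hconcat([a,b[:a.shape[0]]]));print(a.shape,b.shape)
```

```text
[ 0.56443186 -0.26586713  0.1444107 ]
S hole [(np.float32(0.564), np.float32(-0.266), np.float32(0.0085))] rim [(np.float32(0.5627), np.float32(-0.2664), np.float32(0.0407))]
(359, 380, 3) (359, 251, 3)
```

View pics/w10.png

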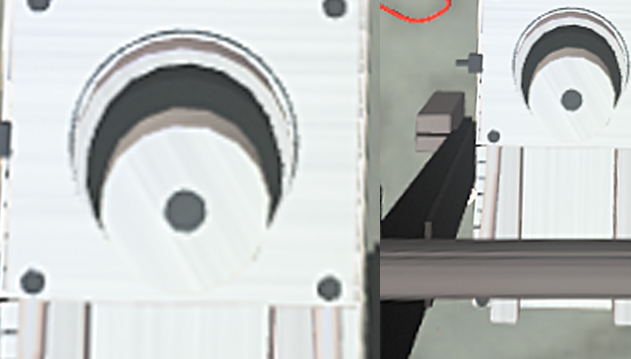

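The stack is centred (hole centres within about 1.5 mm). In the right panel the pointer tip is at (457,62) and the clip line at (435,134), so travel is about 40 mm. I've used my 10 views, so I refine by intensity profiles from here.

```bash
cat >> h.py <<'E'
def dark(c,x0,x1,ys,z=.038,s=5000):
    "x of the darkest narrow line between x0,x1 for each y"
    out=[]
    for y in ys:
        g=cv2.cvtColor(rect(c,x0,x1,y-.0006,y+.0006,z,"/tmp/a.png",s),cv2.COLOR_BGR2GRAY).mean(1);g=cv2.GaussianBlur(g[:,None],(1,9),0)[:,0]
        b=cv2.blur(g[:,None],(1,61))[:,0];k=np.argmin(g-b);out.append((round(y,4),round(x1-k/s,4),int(b[k]-g[k])))
    return out
E
python3 - <<'E'
from h import *
c={k:v for k,v in np.load("w10.npz").items()}
print("ptr",dark(c,.555,.576,np.arange(-.2,-.2075,-.001)))
print("line",dark(c,.512,.54,np.arange(-.18,-.204,-.0015)))
b=rect(c,.556,.576,-.215,-.19,.038,"/tmp/b.png",2000);print(cv2.cvtColor(b,6)[::3,::2])
E
```

```text
ptr [(np.float64(-0.2), np.float64(0.5576), 3), (np.float64(-0.201), np.float64(0.5584), 3), (np.float64(-0.202), np.float64(0.566), 23), (np.float64(-0.203), np.float64(0.5662), 61), (np.float64(-0.204), np.float64(0.5662), 66), (np.float64(-0.205), np.float64(0.5662), 64), (np.float64(-0.206), np.float64(0.5662), 63), (np.float64(-0.207), np.float64(0.5662), 63)]
line [(np.float64(-0.18), np.float64(0.5254), 25), (np.float64(-0.1815), np.float64(0.5254), 81), (np.float64(-0.183), np.float64(0.5254), 83), (np.float64(-0.1845), np.float64(0.5254), 82), (np.float64(-0.186), np.float64(0.5254), 84), (np.float64(-0.1875), np.float64(0.5254), 92), (np.float64(-0.189), np.float64(0.5254), 95), (np.float64(-0.1905), np.float64(0.5254), 96), (np.float64(-0.192), np.float64(0.5254), 98), (np.float64(-0.1935), np.float64(0.5254), 97), (np.float64(-0.195), np.float64(0.5254), 80), (np.float64(-0.1965), np.float64(0.5254), 60), (np.float64(-0.198), np.float64(0.5252), 53), (np.float64(-0.1995), np.float64(0.5258), 21), (np.float64(-0.201), np.float64(0.5268), 12), (np.float64(-0.2025), np.float
[... 682 characters left out ...]
70 169 171 168 139 106 103 106 106 109
  103  97 102 103 103 106 106]
 [169 169 168 167 167 167 168 167 168 169 172 167 122  88  92  94  94  94
   95  99 103 104 104 104 105]
 [167 167 167 167 166 167 167 166 166 166 168 163 135 115 116 117 117 117
  119 107 102 103 103 103 104]
 [166 167 168 167 166 167 166 166 165 165 164 164 169 174 175 176 177 179
  172 122 100 102 102 106 104]
 [165 165 166 165 165 164 164 163 162 163 160 161 160 161 163 164 163 164
  168 118  97  99 100 101  97]
 [161 161 161 162 162 160 160 161 160 160 158 155 157 157 157 158 158 158
  160 138 131 132 131 128 184]
 [156 156 157 157 157 156 157 157 156 156 154 153 153 153 152 153 153 153
  153 155 156 154 148 152 227]]
```

Run:
```python
from h import *
print(ctrl.observe()["joint_pos"].round(3));shift([.466,-.264,.16])
```

```text
[-0.526  0.131  1.782 -0.     1.231  1.044]
slide units [-3.28 -0.06 -0.51] yaw 0.02
```

Request:
arm_command:
  deltas:
    - {"jaw": 0.0, "slide": [-0.5, 0, -0.6], "yaw": -1}
    - {"jaw": -0.3, "slide": [-1, 0, -0.6], "yaw": -2.2}
    - {"jaw": -0.3, "slide": [-1.5, 0, -0.6], "yaw": -3.4}
    - {"jaw": -0.3, "slide": [-2, 0, -0.6], "yaw": -4.6}
    - {"jaw": -0.3, "slide": [-2.5, 0, -0.6], "yaw": -5.8}
    - {"jaw": -0.3, "slide": [-3, 0, -0.6], "yaw": -7}
    - {"jaw": -0.3, "slide": [-3.28, -0.06, -0.6], "yaw": -8.2}
    - {"jaw": -0.3, "slide": [-3.28, -0.06, -0.6], "yaw": -9.4}
    - {"jaw": -0.3, "slide": [-3.28, -0.06, -0.6], "yaw": -10.6}
    - {"jaw": -0.3, "slide": [-3.28, -0.06, -0.6], "yaw": -11.8}
    - {"jaw": -0.3, "slide": [-3.28, -0.06, -0.6], "yaw": -13}
    - {"jaw": -0.3, "slide": [-3.28, -0.06, -0.6], "yaw": -14}

```text
time_s: 23.03
ee_pos: [0.4663, -0.2642, 0.1628]
orientation: [0.741, 0.671, -0.0, -0.001]
wrist_force: [0.2, 0.5, -0.6]
grip_width: 0.35
grip_force: 0.0
```

Request:
arm_command:
  deltas:
    - {"jaw": -0.3, "slide": [0, 0, 0], "yaw": -0.8}
    - {"jaw": -0.3, "slide": [0, 0, 0], "yaw": -0.8}
    - {"jaw": -0.3, "slide": [0, 0, 0], "yaw": -0.8}
    - {"jaw": -0.3, "slide": [0, 0, 0], "yaw": -0.8}

```text
time_s: 23.37
ee_pos: [0.4666, -0.2644, 0.1635]
orientation: [0.715, 0.699, -0.0, -0.001]
wrist_force: [-0.2, -0.5, 0.1]
grip_width: 0.352
grip_force: 0.0
```

Run:
```python
from h import *
for i in range(3): c=ctrl.camera("wrist")
np.savez("w11",**c);s=ctrl.observe();print(s["ee_pos"],s["grip_width"]*95,np.round(c["pose"],3)[:3,3])
# bar: dark band along x at several y, plane through bar top z=.071
for z in (.071,):
  for y in (-.225,-.235,-.245):
    g=cv2.cvtColor(rect(c,.43,.51,y-.001,y+.001,z,"/tmp/a.png",1000),6).mean(1).astype(int);print(y,g)
print("ptr",dark(c,.555,.576,np.arange(-.2,-.2075,-.001)));print("line",dark(c,.512,.54,np.arange(-.185,-.199,-.003)))
shift([.466,-.264,.056])
```

```text
[ 0.46683295 -0.26454486  0.1639129 ] 33.442818174607375 [ 0.469 -0.18   0.323]
-0.225 [226 222 223 222 222 223 223 223 222 223 222 222 223 223 223 223 223 223
 224 225 225 225 225 225 223 221 222 223 223 224 225 210 205 208 193 108
  92 104 106 105 107 107 105 103 100  98  90  76 127 221 232 224 224 224
 224 225 224 224 224 224 224 224 224 224 224 224 224 224 224 223 223 223
 222 222 222 222 222 222 222 222]
-0.235 [243 238 238 238 238 238 238 238 238 237 238 237 237 237 238 238 237 237
 237 237 238 238 237 238 237 238 237 237 238 237 237 237 237 243 244 141
  87 103 107 106 107 108 106 104 101  98  93  64 136 237 243 238 238 237
 237 238 238 238 238 237 238 238 237 237 238 237 236 237 238 237 237 237
 237 237 237 237 237 237 237 237]
-0.245 [135  78  73 172 254 238 238 237 237 237 236 237 237 237 236 237 236 236
 237 237 237 237 237 237 237 237 237 237 237 237 237 237 237 239 246 196
  90 100 106 107 106 108 107 105 102  99  95  74 105 216 245 239 239 239
 239 239 239 239 239 239 239 240 240 240 240 240 240 240 240 240 240 240
 240 241 240 240 240 240 241 241]
ptr [(np.float64(-0.2), np.float64(0.5704), 1), (np.float64(-0.201), np.float64(0.5638), 2), (np.float64(-0.202), np.float64(0.5638), 28), (np.float64(-0.203), np.float64(0.5638), 54), (np.float64(-0.204), np.float64(0.5638), 55), (np.float64(-0.205), np.float64(0.5638), 46), (np.float64(-0.206), np.float64(0.564), 96), (np.float64(-0.207), np.float64(0.5652), 128)]
line [(np.float64(-0.185), np.float64(0.5252), 101), (np.float64(-0.188), np.float64(0.5252), 97), (np.float64(-0.191), np.float64(0.525), 79), (np.float64(-0.194), np.float64(0.525), 73), (np.float64(-0.197), np.float64(0.525), 74)]
slide units [ 0.02 -0.03  3.6 ] yaw 88.77
```

Request:
arm_command:
  deltas:
    - {"jaw": -0.3, "slide": [0, 0.03, 1], "yaw": 0}
    - {"jaw": -0.3, "slide": [0, 0.03, 2], "yaw": 0}
    - {"jaw": -0.3, "slide": [0, 0.03, 2.8], "yaw": 0}
    - {"jaw": -0.3, "slide": [0, 0.03, 3.4], "yaw": 0}
    - {"jaw": -0.3, "slide": [0, 0.03, 3.6], "yaw": 0}
    - {"jaw": -0.3, "slide": [0, 0.03, 3.6], "yaw": 0}
    - {"jaw": -0.3, "slide": [0, 0.03, 3.6], "yaw": 0}
    - {"jaw": -1, "slide": [0, 0.03, 3.6], "yaw": 0}
    - {"jaw": -1, "slide": [0, 0.03, 3.6], "yaw": 0}
    - {"jaw": -1, "slide": [0, 0.03, 3.6], "yaw": 0}
    - {"jaw": -1, "slide": [0, 0.03, 3.6], "yaw": 0}
    - {"jaw": -1, "slide": [0, 0.03, 3.6], "yaw": 0}
  grip_force: 20

```text
time_s: 24.52
ee_pos: [0.4673, -0.2651, 0.0573]
orientation: [0.714, 0.7, -0.001, -0.0]
wrist_force: [-5.0, -0.0, 5.3]
grip_width: 0.142
grip_force: 20.0
```

Request:
arm_command:
  deltas:
    - {"jaw": -1, "slide": [0, -0.02, 0], "yaw": 0}
    - {"jaw": -1, "slide": [0, -0.06, 0], "yaw": 0}
    - {"jaw": -1, "slide": [0, -0.12, 0], "yaw": 0}
    - {"jaw": -1, "slide": [0, -0.19, 0], "yaw": 0}
    - {"jaw": -1, "slide": [0, -0.26, 0], "yaw": 0}
    - {"jaw": -1, "slide": [0, -0.33, 0], "yaw": 0}
    - {"jaw": -1, "slide": [0, -0.4, 0], "yaw": 0}
    - {"jaw": -1, "slide": [0, -0.47, 0], "yaw": 0}
    - {"jaw": -1, "slide": [0, -0.53, 0], "yaw": 0}
    - {"jaw": -1, "slide": [0, -0.57, 0], "yaw": 0}
    - {"jaw": -1, "slide": [0, -0.59, 0], "yaw": 0}
    - {"jaw": -1, "slide": [0, -0.6, 0], "yaw": 0}

```text
time_s: 25.52
ee_pos: [0.4512, -0.2648, 0.0573]
orientation: [0.714, 0.7, 0.001, 0.002]
wrist_force: [5.7, 0.6, 3.7]
grip_width: 0.139
grip_force: 20.0
```

Request:
arm_command:
  deltas:
    - {"jaw": -1, "slide": [0, -0.02, 0], "yaw": 0}
    - {"jaw": -1, "slide": [0, -0.06, 0], "yaw": 0}
    - {"jaw": -1, "slide": [0, -0.12, 0], "yaw": 0}
    - {"jaw": -1, "slide": [0, -0.19, 0], "yaw": 0}
    - {"jaw": -1, "slide": [0, -0.26, 0], "yaw": 0}
    - {"jaw": -1, "slide": [0, -0.33, 0], "yaw": 0}
    - {"jaw": -1, "slide": [0, -0.4, 0], "yaw": 0}
    - {"jaw": -1, "slide": [0, -0.46, 0], "yaw": 0}
    - {"jaw": -1, "slide": [0, -0.51, 0], "yaw": 0}
    - {"jaw": -1, "slide": [0, -0.54, 0], "yaw": 0}
    - {"jaw": -1, "slide": [0, -0.55, 0], "yaw": 0}
    - {"jaw": -1, "slide": [0, -0.55, 0], "yaw": 0}

```text
time_s: 26.52
ee_pos: [0.4352, -0.2645, 0.0573]
orientation: [0.715, 0.7, 0.001, 0.002]
wrist_force: [8.0, 0.7, 3.0]
grip_width: 0.139
grip_force: 20.0
```

```bash
cat > m.py <<'E'
from h import *
import sys
for i in range(3): c=ctrl.camera("wrist")
np.savez(sys.argv[1],**c);s=ctrl.observe();print(s["ee_pos"],s["grip_width"]*95,s["wrist_force"],np.round(c["pose"],3)[:3,3])
def cols(c,ys,x0=.505,x1=.545):
  for y in ys:
    g=cv2.cvtColor(rect(c,x0,x1,y-.0008,y+.0008,.038,"/tmp/a.png",2000),6).mean(1).astype(int);print(round(y,4),*g)
cols(c,(-.192,-.196,-.1985,-.2,-.2015,-.203,-.205,-.207))
E
python3 m.py w12
```

```text
[ 0.43525386 -0.26447869  0.05730851] 13.416697928569828 [8.2062117  0.57650758 2.05568653] [ 0.437 -0.179  0.217]
-0.192 162 162 162 162 162 162 162 162 162 162 162 164 164 164 164 164 164 163 165 164 148 143 156 161 161 160 161 161 161 161 161 161 162 162 162 166 167 162 107 57 58 72 110 156 171 166 163 162 162 162 163 163 163 163 163 163 163 165 164 158 146 126 105 86 77 78 80 80 80 81 81 81 80 80 81 80 80 80 80 80
-0.196 161 160 161 161 161 161 161 160 161 161 161 161 161 161 160 161 161 161 164 158 148 143 147 156 159 157 157 157 157 157 157 157 157 157 158 159 166 158 120 80 59 51 92 147 163 164 158 158 158 158 158 158 158 158 158 158 159 160 160 152 142 132 114 95 84 79 81 82 82 82 82 80 79 79 78 77 78 78 80 82
-0.1985 160 160 160 160 160 159 159 160 160 160 160 160 159 160 160 160 160 160 161 162 155 139 127 125 129 126 122 122 122 122 122 120 120 119 118 118 122 114 97 81 71 73 81 100 117 119 117 117 118 119 119 119 119 119 119 120 119 118 119 118 112 104 106 111 112 121 129 134 142 152 159 161 160 159 158 158 157 156 155 154
-0.2 160 160 160 160 159 159 159 159 160 160 159 
[... 865 characters left out ...]
159 159 159 159 158 157 158 157 157 158 160 160 163 163 164
-0.205 235 235 236 236 236 237 237 238 238 239 252 244 206 103 44 174 255 247 245 247 251 183 103 96 101 102 85 52 45 170 248 236 239 240 242 241 240 240 240 241 240 241 241 241 241 245 246 225 217 229 239 243 239 239 239 239 238 238 238 238 238 239 240 240 217 200 233 243 238 237 236 236 237 237 237 237 237 237 237 239
-0.207 237 237 237 237 237 237 237 237 237 238 243 250 237 111 81 212 254 248 247 252 248 179 113 95 100 102 87 65 68 106 78 86 211 254 245 242 239 238 237 236 236 235 235 236 237 253 235 121 113 192 238 248 237 236 235 235 236 235 235 235 235 238 242 250 152 98 179 231 249 237 236 236 236 236 236 236 235 235 236 243
```

Request:
arm_command:
  deltas:
    - {"jaw": -1, "slide": [0, -0.02, 0], "yaw": 0}
    - {"jaw": -1, "slide": [0, -0.06, 0], "yaw": 0}
    - {"jaw": -1, "slide": [0, -0.12, 0], "yaw": 0}
    - {"jaw": -1, "slide": [0, -0.18, 0], "yaw": 0}
    - {"jaw": -1, "slide": [0, -0.23, 0], "yaw": 0}
    - {"jaw": -1, "slide": [0, -0.265, 0], "yaw": 0}
    - {"jaw": -1, "slide": [0, -0.285, 0], "yaw": 0}
    - {"jaw": -1, "slide": [0, -0.285, 0], "yaw": 0}
    - {"jaw": -1, "slide": [0, -0.285, 0], "yaw": 0}
    - {"jaw": -1, "slide": [0, -0.285, 0], "yaw": 0}

```text
time_s: 27.5
ee_pos: [0.427, -0.2643, 0.0573]
orientation: [0.715, 0.7, 0.001, 0.003]
wrist_force: [9.2, -0.6, 1.6]
grip_width: 0.139
grip_force: 20.0
```

```bash
python3 m.py w13
python3 - <<'E'
from h import *
c={k:v for k,v in np.load("w10.npz").items()}
for y,a,b in((-.205,.555,.577),(-.2035,.555,.577),(-.19,.515,.537),(-.196,.515,.537)):
    print(y,b,*cv2.cvtColor(rect(c,a,b,y-.0008,y+.0008,.038,"/tmp/a.png",2000),6).mean(1).astype(int))
E
```

```text
[ 0.42698313 -0.26429516  0.05731271] 13.603635601620923 [9.21362364 0.26354896 2.24445957] [ 0.429 -0.179  0.217]
-0.192 161 161 161 162 162 162 162 162 162 162 162 162 162 162 163 163 163 165 164 161 151 144 151 161 160 159 159 159 160 160 160 161 161 161 162 165 169 159 112 69 61 61 98 151 169 167 164 162 162 163 162 162 163 163 163 163 163 164 164 159 146 130 108 89 80 78 79 80 80 80 80 81 81 81 80 80 81 80 81 80
-0.196 160 161 161 161 161 160 160 160 160 160 160 161 160 160 160 161 161 161 163 163 153 147 150 154 156 156 156 157 157 157 157 158 157 156 157 159 166 159 132 82 50 56 87 133 162 166 158 158 158 158 158 158 158 158 158 158 158 160 160 154 145 132 119 98 82 79 80 82 82 82 82 81 81 80 79 79 77 76 75 77
-0.1985 159 159 159 159 159 160 160 160 159 160 160 160 160 160 160 160 160 160 161 162 162 147 130 129 125 119 118 118 117 115 114 114 113 112 111 114 119 113 97 78 70 76 82 101 120 121 119 117 117 117 116 115 115 113 112 111 109 110 111 112 106 101 102 103 111 124 131 133 136 148 152 154 159 159 158 160 159 158 157 155
-0.2 160 160 160 160 159 159 159 158 159 159 159 1
[... 1577 characters left out ...]
6 166 167 167 167 167 167 167 167 167 168 168 167 167 167 168 170 172 178 152 105 74 83 94 96 106 116 138 162 175 171 165 163 161 160 157 156 154 152 152 152 153 153
-0.2035 0.577 167 167 167 167 167 167 167 167 167 168 168 168 169 169 168 169 171 172 177 152 106 75 81 90 93 104 115 137 160 174 169 163 161 159 158 157 156 154 153 152 152 152 152
-0.19 0.537 98 118 138 153 161 160 159 157 156 156 156 156 156 156 156 156 157 159 162 165 170 140 76 34 47 89 129 157 171 162 156 156 156 155 155 155 156 158 161 161 161 151 137 117
-0.196 0.537 101 121 139 152 158 157 157 156 156 155 155 155 156 155 155 155 155 157 159 169 174 131 65 30 46 83 127 151 130 86 59 51 42 39 39 40 42 43 44 44 44 45 44 44
```

Run:
```python
from h import *
c={k:v for k,v in np.load("w13.npz").items()}
print("S hole",circ(c,.5245,-.265,.086,.009,.03,4000,.5),"S rim",circ(c,.5245,-.265,.086,.04,.04,4000,.1))
t=ctrl.camera("top")["image"].astype(int);o=np.load("top.npz")["image"].astype(int)
# bystanders: change vs start outside discs/slide/arm
d=(abs(t-o).max(2)>45).astype("u1");n,_,st,ce=cv2.connectedComponentsWithStats(d)
print([(ce[i].round().tolist(),int(st[i,4])) for i in range(1,n) if st[i,4]>12])
s=ctrl.observe();print(s["ee_pos"],s["qd"].round(3),s["wrist_force"],s["time_s"])
```

```text
S hole [(np.float32(0.5242), np.float32(-0.2655), np.float32(0.0099)), (np.float32(0.5398), np.float32(-0.2465), np.float32(0.0094))] S rim [(np.float32(0.509), np.float32(-0.2508), np.float32(0.0419))]
[([331.0, 142.0], 116), ([355.0, 162.0], 800), ([416.0, 161.0], 16), ([373.0, 198.0], 2119), ([255.0, 182.0], 208), ([339.0, 184.0], 55), ([219.0, 200.0], 116), ([238.0, 236.0], 216), ([405.0, 261.0], 13), ([495.0, 284.0], 68), ([495.0, 294.0], 41), ([486.0, 296.0], 18), ([355.0, 318.0], 388), ([286.0, 345.0], 2606), ([451.0, 321.0], 22), ([435.0, 341.0], 154), ([421.0, 346.0], 25)]
[ 0.42697823 -0.26431616  0.05734495] [ 0.001 -0.    -0.001  0.001 -0.001 -0.001] [9.28970176 0.52718791 2.71332656] 27.7
```

```bash
python3 -c "
from bench import ctrl
print(ctrl.close_job())"
```

```text
the job is handed in; nothing more can be done
None
```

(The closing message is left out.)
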